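# Open the cam clamp jig

### The arm

A 6-joint arm with a two-finger parallel gripper is mounted at the origin on the work surface. World frame = base frame: x ahead of the robot, y to its left, z up, the work surface at z = 0. Lengths are in m, angles in rad, forces in N, time in s.
With the tool pointing down it reaches from about 0.275 to 0.85 m from the base axis. Payload 19 kg.
Tool frame: the origin (TCP) lies at the very end of the fingers, on their centre line; the grasp point (between the pads) lies 19 mm behind it; z points along the fingers, x is the direction in which the jaws open and shut, and the axes are right-handed (so a half turn about z gives the same grasp; the last joint's range is limited). The gripper opens to 85 mm and grips with 20 to 120 N. Pads are 22 mm wide; open, the fingers measure 114 mm over their backs; the gripper's body (76 mm by 85 mm) begins 54 mm behind the grasp point. The pads swing forward as they close: fully open they stand 13 mm farther back than shut.
Start: joints at [1.176, 0.15, 1.437, -0, 1.554, -0.134], TCP at [0.148, 0.556, 0.231] pointing down, gripper open.
Joint ranges: [-2.8, 2.8], [-0.68, 2.1], [0.12, 2.68], [-1.39, 4.53], [0.16, 2.79], [-2.81, 2.81]. Speed limits (rad/s): [1.89, 1.89, 2.22, 3.01, 3.01, 3.01].

### API

Orientations are given as a unit quaternion [x, y, z, w].
In Python, from station import robot gives the robot as it stands.
- The arm moves only by the shell command python3 -m pendant 'ROWS' [FORCE]. ROWS is JSON, a list of rows, each an object with "xyz": the shift along the tool's x, y, z in mm, a list of three; "spin": the turn about the tool's z in rad; "fingers": the closure, from 0 (fully open) to 1 (shut). A call has 1 to 5 rows; each row is the pose to reach, as a shift and turn from the pose commanded when the call began, along the tool's axes at that moment; what a row does not reach only later rows make up. A row lasts 1/12 s, in which the tool goes at most 41.7 mm and 7.16 degrees, less where a joint would pass 70% of its speed; a pose out of reach is approached as far as the arm can. A call with a gripper value outside its range is refused whole. The fingers move at their own pace and stop on an object; FORCE is the grip in N (left out, the last holds). Time passes only in rows, so rows that repeat a pose let the fingers close. It gives the time, the measured TCP pose, the force and the opening at its end, in the units of the state.
- robot.read_state(): the state, without advancing time (a new reading comes with each control period).
- robot.get_image(name): name is "scene" or "side" or "wrist"; returns a dict with "color" (400x640x3 uint8, blue, green, red), "range_z" (400x640 float32, m along the optical axis (not along the pixel's ray), 0 where there is no reading), "fx", "fy", "cx", "cy" (pixels), "rvec" (rotation vector, rad) and "tvec" (3), from world to camera coordinates, as OpenCV has them. Camera axes: x right, y down, z forward; pixel columns grow to the right and rows downward; lengths in m; the calibration is good to about 2 mm. A picture is of the moment at which its call begins.
- robot.hand_in(): hands the job in, once; it reports no verdict.
The state is a dict: "t": time; "q": joint angles; "joint_velocities": joint speeds; "effort": joint torques, N m; "tcp_pos": TCP position; "orientation": TCP orientation; "wrist_force": force on the tool from outside, world axes, zero at the start; "torque": the same for the moment, N m; "finger_gap": finger opening in m.
Only numpy, scipy, OpenCV 4.12 (cv2) and the standard library are available. Lean on these libraries where they do the work, as an engineer would, in place of code of your own. Each camera call takes 0.05 s, during which the arm holds its last target. There are 200 camera calls.

### The job

Open the cam clamp on the bench so that the batten in it can be taken out later. With shut fingertips, push the dark wooden lever round, passing the far end of the jig, until the cam is at its low point: the lever then lies square across the jig and its tip points at the red dot; only after that push the blue jaw forward until it rests against the cam. Push gently, pinch and lift nothing, and leave the batten, glue bottle, offcut and screwdriver where they lie.

Things in the scene. Friction and masses are not known exactly. Their poses are not given: they have to be found in the camera images.
- jig: Plywood base board of the clamp, 360 x 260 x 18 mm, fixed to the bench. Origin: centre of its underside on the bench top. Its +x is 'forward' (roughly away from the robot), +y to the left, z up. A dark fixed fence 32 mm thick stands at x = -166 to -134 mm, its top 42 mm above the bench. The cam's upright axis is at x = 60, y = 0 mm; a red dot 20 mm across at x = 60, y = 118 mm marks where the lever points when the cam is low.
- jaw (a joint): Travel of the blue jaw slide along the jig's +x, in m: 0 = nearest the fence, grows as the jaw is pushed forward. It stays where it is left (about 2.5 N of rubbing, no spring). Its wooden nose (50 mm wide, directly ahead of it) meets the cam: with the cam at its low point the nose meets it at 0.036, which is fully home; with the lever elsewhere the cam really blocks it earlier, at 0.036 - 0.016 x (1 - cos(cam angle)).
- jaw_face (a point): Middle of the top edge of the blue jaw's near face (the face towards the fence), 76 mm above the bench; it moves with the jaw and its axes are those of the jig. The jaw plate is 30 mm thick (behind this face, towards +x), 150 mm wide (y) and runs from 22 to 76 mm above the bench; the part of the face above the batten (over 40 mm) and above the fence is free to be pushed.
- cam (a joint): Angle of the cam in rad, anticlockwise positive seen from above: 0 = low point (lever along the jig's +y, at the red dot); it starts at -2.5 to -1.0, with the lever pointing right-forward or forward, and is brought to 0 by pushing the lever anticlockwise past the jig's forward end. No stop and no click at 0 (the stops are at -2.7 and +0.6); it stays where it is left (0.3 N m of rubbing, about 4 N at 80 mm from the axis).
- cam_axis (a point): Point on the cam's upright axis, at the level of the lever's top, 76 mm above the bench. The frame turns with the cam: its +y runs along the lever. The cam is an upright-axis green-painted disc 76 mm across, set 16 mm off its axis, between 20 and 46 mm above the bench; a yellow dot on its top marks the low side, which must face the jaw.
- lever_tip (a point): Middle of the top edge of the lever's outer end, 110 mm out from the cam axis, 76 mm above the bench. The lever is a straight dark wooden bar with flat upright sides, 14 mm thick and 30 mm tall (46 to 76 mm above the bench), lying over the cam and running out to this tip.
- batten: Loose pale wooden batten 50 x 200 x 22 mm lying flat on the jig board between fence and jaw, long side along the jig's y; origin at the centre of its underside, 18 mm above the bench; its top is 40 mm above the bench. To be left alone.
- glue: Standing white glue bottle with yellow label and red cap, 56 mm across, 110 mm tall, left of the jig; origin at the centre of its underside. To be left alone.
- offcut: Loose wooden offcut 70 x 45 x 35 mm right of the jig; origin at the centre of its underside. To be left alone.
- driver: Screwdriver lying on the bench right of the jig, along its own x; origin near its middle. To be left alone.

How it is judged:
On the way, in this order (a step that is already met when the one before it is completed fails the run):
1. the cam is turned to its low point (within 0.25 rad) while the jaw is still back (less than 10 mm forward) (value of joint cam between -0.25 and 0.25 rad and value of joint jaw below 0.01 m), for 0.2 s.
2. the jaw is pushed forward until it rests against the cam's low side (value of joint jaw above 0.0335 m), for 0.2 s.
At the end, for the whole second after the job is handed in: The cam stands within 0.25 rad of its low point, the jaw has been pushed forward to within 2.5 mm of resting on the cam's low side (joint over 33.5 mm of 36 mm), both at rest, and the batten still lies in the jig within 15 mm of where it was (value of joint cam between -0.25 and 0.25 rad and value of joint jaw above 0.0335 m and velocity of joint jaw between -0.005 and 0.005 m/s and velocity of joint cam between -0.05 and 0.05 rad/s and distance of batten from where it was at the start of the episode below 0.015 m); the robot touches nothing.
It fails at once if the jaw is pushed forward (more than 10 mm) while the cam is away from its low point (value of joint jaw above 0.01 m and (value of joint cam below -0.35 rad or value of joint cam above 0.35 rad)).
It fails at once if the cam lever or the jaw is pinched or forced (over 35 N) (contact force between the fingers and cam above 35 N or contact force between the fingers and jaw above 35 N).
It fails at once if the batten is shifted or lifted by more than 15 mm (distance of batten from where it was at the start of the episode above 0.015 m).
It fails at once if the glue bottle, offcut or screwdriver is shifted, lifted or knocked over (20 mm) (distance of any of glue, offcut, driver from where it was at the start of the episode above 0.02 m).
It also fails if it takes over 51 s, if anything falls off the work surface, if the arm or the gripper's body presses on something with over 40 N, if the wrist force passes 120 N, or if a joint passes its speed limit or range.

## Working session

There is one attempt and no reset: what is moved stays moved. The work goes in short steps, Python scripts to look and compute and a shell command to move; the robot and the scene stay as the last step left them, time stands still between calls to the robot, and variables do not carry over. Pictures are saved under pics/ and viewed, about 8 in all and at most 12, crops included, and the job is handed in when it is done.

```bash
ls; mkdir -p pics; cat > h.py <<'E'
import numpy as np, cv2
from station import robot
from scipy.spatial.transform import Rotation as R
def shot(n):
    im=robot.get_image(n); Rm=cv2.Rodrigues(np.array(im['rvec'],float))[0]; t=np.array(im['tvec'],float).ravel()
    z=im['range_z']; v,u=np.mgrid[:400,:640]
    P=np.stack([(u-im['cx'])/im['fx']*z,(v-im['cy'])/im['fy']*z,z],-1)
    W=(P-t)@Rm; W[z==0]=np.nan
    return im,W,Rm,t
E
python3 - <<'E'
from h import *
for n in('scene','side'):
    im,W,_,t=shot(n); cv2.imwrite(f'pics/{n}0.png',im['color']); np.save(n+'W.npy',W); np.save(n+'C.npy',im['color']);print(n,-_.T@t)
s=robot.read_state();print(s)
E
```

```text
pics
scene [ 1.21700116 -0.08022864  0.54545762]
side [0.48651952 0.92579738 0.63007215]
{'t': 0.1, 'q': array([ 1.17596426e+00,  1.50972454e-01,  1.43790274e+00,  1.90974936e-05,
        1.55377048e+00, -1.34002698e-01]), 'joint_velocities': array([-0.00062401, -0.00076151, -0.00201224,  0.00132723, -0.00042598,
        0.00063495]), 'effort': array([ 4.29792955e-03, -7.14381909e+01, -5.71787667e+01, -3.44757282e-04,
        7.30589687e-03, -1.66389850e-05]), 'tcp_pos': array([0.14822397, 0.5553729 , 0.23074703]), 'orientation': array([ 7.93057984e-01,  6.09145924e-01, -4.61408117e-04,  2.53778264e-04]), 'wrist_force': array([-0.33109173,  0.22961214,  0.81797028]), 'torque': array([ 0.02660522, -0.02829262,  0.05203522]), 'finger_gap': 0.0853765363788641}
```

View pics/scene0.png

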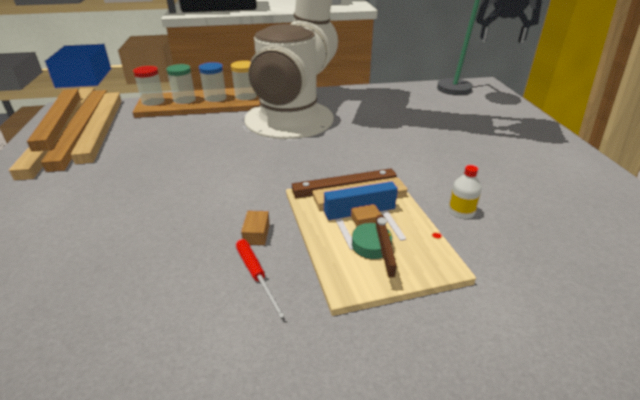

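View pics/side0.png

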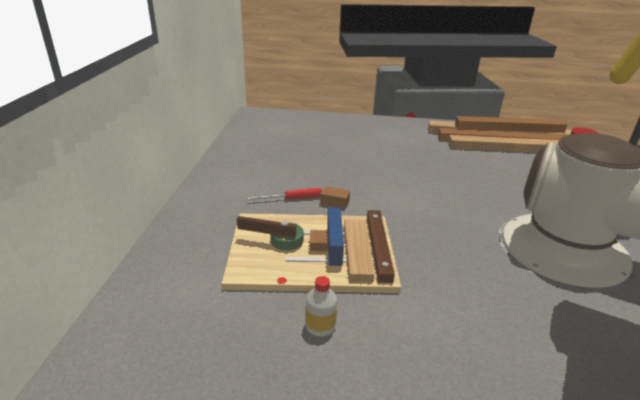

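The scene view shows the jig with the lever pointing forward (lever px ~(380,222) to (392,272)), the jaw at (360,200), the red dot at (436,236), and the glue at (465,195) to the left. The offcut and driver are on the right. Next I'll fit the jig and lever.

```bash
cat > fit.py <<'E'
from h import *
def fit(W,C,verbose=True):
    C=C.astype(int);b,g,r=C[...,0],C[...,1],C[...,2]
    x,y,z=W[...,0],W[...,1],W[...,2]
    roi=(x>0.3)&(x<0.95)&(abs(y)<0.4)
    out={}
    m=roi&(z>.008)&(z<.026)&(r>g+10)&(g>b+20)&(r>140)
    out['board']=W[m][:,:2]
    m=roi&(r>150)&(g<70)&(b<70)&(z<.03)&(z>.01); out['red']=W[m]
    m=roi&(b>r+40)&(b>g+25)&(z>.071)&(z<.082); out['jawtop']=W[m]
    m=roi&(r<120)&(r>b+15)&(r>g+8)&(z>.07)&(z<.082); out['lever']=W[m]
    m=roi&(r>g+10)&(z>.036)&(z<.0445)&(r>130); out['batten']=W[m]
    m=roi&(z>.085)&(z<.13); out['glue']=W[m]
    return out
if __name__=='__main__':
  for n in('scene','side'):
    o=fit(np.load(n+'W.npy'),np.load(n+'C.npy')); print(n)
    for k,p in o.items():
        if len(p)<3: print(k,len(p)); continue
        c,s,a=cv2.minAreaRect((p[:,:2]*1000).astype(np.float32))
        print(k,len(p),'mean',p.mean(0).round(3),'rect',np.round(c,1),np.round(s,1),round(a,1))
E
python3 fit.py
```

```text
scene
board 11041 mean [0.66  0.103] rect [613.6  77.2] [445.8 343.6] 79.1
red 474 mean [ 0.638 -0.111  0.023] rect [648.9  40.8] [388.4 102.4] 83.5
jawtop 660 mean [0.535 0.099 0.075] rect [532.8  99.7] [ 29.1 146.8] 6.9
lever 372 mean [0.698 0.107 0.075] rect [637.3 123.7] [ 36.9 228.7] 72.4
batten 850 mean [0.474 0.116 0.041] rect [497.   98.2] [174.3 483.6] 5.1
glue 236 mean [0.541 0.32  0.1  ] rect [538.2 322.1] [28.9 29.7] 29.0
side
board 5658 mean [0.621 0.155] rect [579.8 110. ] [360.8 264.8] 6.9
red 83 mean [ 0.628 -0.089  0.022] rect [647.6  49. ] [377.1  85.9] 84.9
jawtop 462 mean [0.53  0.11  0.075] rect [530.1 104.6] [ 27.2 146.4] 6.8
lever 223 mean [0.681 0.117 0.074] rect [624.4 129.7] [ 30.9 248.8] 76.1
batten 1417 mean [0.48  0.122 0.039] rect [503.7  68.8] [288.3 316.8] 59.4
glue 298 mean [0.534 0.333 0.1  ] rect [535.1 328.7] [26.8 30. ] 89.5
```

```bash
cat > loc.py <<'E'
from fit import *
C0=np.array([.5798,.110]); a=np.deg2rad(6.9); ex=np.array([np.cos(a),np.sin(a)]); ey=np.array([-ex[1],ex[0]])
def L(p): d=p[:,:2]-C0; return np.stack([d@ex,d@ey],1)*1000
def W_(x,y): return C0+(x*ex+y*ey)/1000
def report(W,C):
    o=fit(W,C)
    for k,lo,hi in(('board',(-190,-140),(190,140)),('red',(30,90),(90,150)),('jawtop',(-150,-90),(60,90)),('lever',(-40,-125),(190,125)),('batten',(-140,-110),(-65,110))):
        p=L(o[k]); p=p[((p>lo)&(p<hi)).all(1)]
        if len(p)<3: print(k,len(p)); continue
        c,s,an=cv2.minAreaRect(p.astype(np.float32)); q=np.percentile(p,[1,99],axis=0)
        print(k,len(p),'rect',np.round(c,1),np.round(s,1),round(an,1),'pct',q.round(0).tolist())
        if k=='lever':
            u=np.linalg.svd(p-p.mean(0),full_matrices=0)[2][0]; print('  dir',np.rad2deg(np.arctan2(u[1],u[0])).round(1),'mean',p.mean(0).round(1))
if __name__=='__main__':
  for n in('scene','side'): print(n); report(np.load(n+'W.npy'),np.load(n+'C.npy'))
  print('tool x',R.from_quat(robot.read_state()['orientation']).as_matrix().round(3).tolist(), 'cam',W_(60,0),'dot',W_(60,118))
E
python3 loc.py
```

```text
scene
board 10814 rect [-0.7 -2.6] [362.8 261. ] 0.3 pct [[-131.0, -132.0], [179.0, 125.0]]
red 21 rect [ 59.5 116.7] [12.9  9.5] 82.3 pct [[55.0, 111.0], [64.0, 123.0]]
jawtop 660 rect [-47.9  -4.6] [146.8  29.1] 90.0 pct [[-61.0, -77.0], [-35.0, 67.0]]
lever 372 rect [58.7  6.7] [ 36.9 228.7] 65.5 pct [[40.0, -32.0], [167.0, 3.0]]
  dir -13.5 mean [116.7 -16.9]
batten 388 rect [-108.2    5.6] [ 63.3 208.8] 0.0 pct [[-139.0, -84.0], [-77.0, 109.0]]
side
board 5658 rect [-0. -0.] [360.8 264.8] 0.0 pct [[-178.0, -127.0], [177.0, 130.0]]
red 7 rect [ 59.  119.8] [8.9 5.2] 73.9 pct [[56.0, 115.0], [62.0, 124.0]]
jawtop 462 rect [-50.    0.6] [146.4  27.2] 89.9 pct [[-63.0, -70.0], [-37.0, 73.0]]
lever 222 rect [101.4  -6.8] [ 13.4 132.2] 78.1 pct [[38.0, -22.0], [165.0, 11.0]]
  dir 167.2 mean [102.   -5.6]
batten 1192 rect [-100.7   13.9] [ 49.9 191.9] 0.4 pct [[-125.0, -79.0], [-76.0, 108.0]]
tool x [[0.258, 0.966, -0.0], [0.966, -0.258, -0.001], [-0.001, -0.0, -1.0]] cam [0.63936544 0.11720821] dot [0.62518929 0.23435358]
```

Jig yaw is 6.9° and the lever lies at about -13° from jig +x, so the cam is at about -1.8 rad. The jaw's near face is at local x ≈ -63. I'll align the tool with the jig (tool x = jig y, tool y = jig x), shut the fingers and head for the lever's right side.

```bash
python3 -m pendant '[{"xyz":[-17,36,0],"spin":-0.1,"fingers":1},{"xyz":[-34,72,0],"spin":-0.2,"fingers":1},{"xyz":[-51,108,0],"spin":-0.3,"fingers":1},{"xyz":[-68,144,0],"spin":-0.382,"fingers":1},{"xyz":[-86,180,0],"spin":-0.382,"fingers":1}]' 20
cat > st.py <<'E'
from loc import *
s=robot.read_state(); p=s['tcp_pos']; M=R.from_quat(s['orientation']).as_matrix()
print('t',s['t'],'local',L(p[None])[0].round(1),'z',(p[2]*1000).round(1),'yaw toolx in jig',np.rad2deg(np.arctan2(M[1,0],M[0,0])-a).round(1),'F jig',(s['wrist_force'][:2]@ex).round(1),(s['wrist_force'][:2]@ey).round(1),s['wrist_force'][2].round(1),'gap',s['finger_gap'],'q6',s['q'][5].round(2))
E
python3 st.py
```

```text
t: 0.52
tcp_pos: [0.3009, 0.4246, 0.2311]
orientation: [0.661, 0.751, -0.0, 0.0]
wrist_force: [0.8, 0.4, 0.5]
finger_gap: 0.0255
t 0.5167 local [-239.1  345.8] z 231.1 yaw toolx in jig 90.4 F jig 0.8 0.3 0.5 gap 0.025502379049881264 q6 -0.89
```

```bash
python3 -m pendant '[{"xyz":[-29,27,0],"spin":0,"fingers":1},{"xyz":[-58,54,0],"spin":0,"fingers":1},{"xyz":[-87,81,0],"spin":0,"fingers":1},{"xyz":[-116,108,0],"spin":0,"fingers":1},{"xyz":[-145,135,0],"spin":0,"fingers":1}]'
python3 -m pendant '[{"xyz":[-29,27,0],"spin":0,"fingers":1},{"xyz":[-58,54,0],"spin":0,"fingers":1},{"xyz":[-87,81,0],"spin":0,"fingers":1},{"xyz":[-116,108,0],"spin":0,"fingers":1},{"xyz":[-145,135,0],"spin":0,"fingers":1}]' >/dev/null
python3 st.py
```

```text
t: 0.93
tcp_pos: [0.4526, 0.2968, 0.2312]
orientation: [0.663, 0.749, -0.0, -0.0]
wrist_force: [0.1, 0.9, -0.5]
finger_gap: -0.0001
t 1.35 local [31.4 55.7] z 231.0 yaw toolx in jig 90.0 F jig 0.5 1.0 0.2 gap -2.8034487326709768e-05 q6 -1.54
```

```bash
python3 -m pendant '[{"xyz":[-30,28,0],"spin":0,"fingers":1},{"xyz":[-60,56,0],"spin":0,"fingers":1},{"xyz":[-90,84,0],"spin":0,"fingers":1},{"xyz":[-118,112,0],"spin":0,"fingers":1},{"xyz":[-118,112,30],"spin":0,"fingers":1}]'
python3 st.py
python3 -m pendant '[{"xyz":[0,0,30],"spin":0,"fingers":1},{"xyz":[0,0,60],"spin":0,"fingers":1},{"xyz":[0,0,90],"spin":0,"fingers":1},{"xyz":[0,0,110],"spin":0,"fingers":1},{"xyz":[0,0,110],"spin":0,"fingers":1}]'
python3 st.py
python3 - <<'E'
from loc import *
im,W,_,_=shot('scene'); cv2.imwrite('pics/s1.png',cv2.resize(im['color'][130:330,220:520],None,fx=2.5,fy=2.5)); report(W,im['color'])
E
```

```text
t: 1.77
tcp_pos: [0.7351, 0.0619, 0.206]
orientation: [0.665, 0.747, 0.003, 0.004]
wrist_force: [0.7, -0.0, 0.4]
finger_gap: 0.0004
t 1.7667 local [148.4 -66.5] z 206.0 yaw toolx in jig 89.8 F jig 0.7 -0.1 0.4 gap 0.0003574275723874895 q6 -1.71
t: 2.18
tcp_pos: [0.7263, 0.0671, 0.0856]
orientation: [0.663, 0.749, -0.003, -0.003]
wrist_force: [-1.6, 0.1, -0.4]
finger_gap: -0.0
t 2.1833 local [140.3 -60.2] z 85.6 yaw toolx in jig 90.0 F jig -1.6 0.3 -0.4 gap -3.258017292859564e-05 q6 -1.71
board 10235 rect [-1.4 -2.5] [365.6 261. ] 0.3 pct [[-133.0, -132.0], [179.0, 124.0]]
red 7 rect [ 58.7 113.7] [8.2 3. ] 14.2 pct [[55.0, 111.0], [63.0, 115.0]]
jawtop 189 rect [-48. -55.] [45.6 27.3] 89.2 pct [[-61.0, -77.0], [-35.0, -34.0]]
lever 296 rect [128.4 -18.2] [14.2 80. ] 77.1 pct [[91.0, -32.0], [167.0, -6.0]]
  dir -12.6 mean [132.3 -20. ]
batten 228 rect [-107.8    0.7] [ 64.5 217.5] 0.2 pct [[-140.0, -101.0], [-76.0, 109.0]]
```

View pics/s1.png

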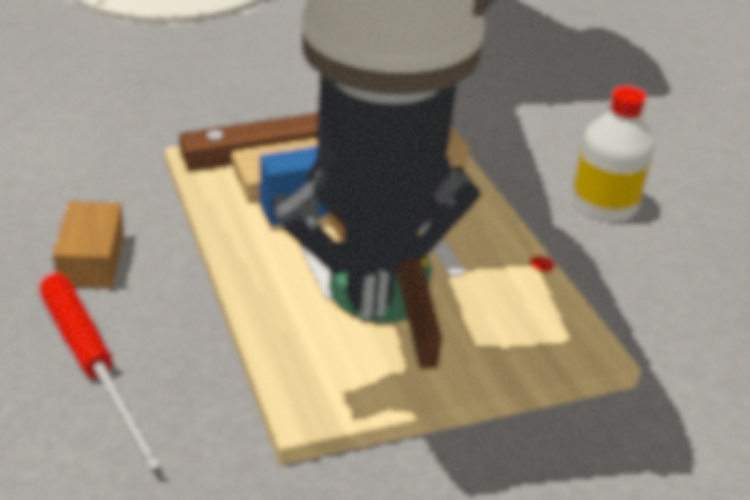

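```bash
python3 -m pendant '[{"xyz":[0,0,15],"spin":0,"fingers":1},{"xyz":[0,0,30],"spin":0,"fingers":1},{"xyz":[0,0,30],"spin":0,"fingers":1},{"xyz":[6,0,30],"spin":0,"fingers":1},{"xyz":[12,0,30],"spin":0,"fingers":1}]'; python3 st.py
```

```text
t: 2.65
tcp_pos: [0.7278, 0.0794, 0.0634]
orientation: [0.663, 0.748, 0.001, 0.001]
wrist_force: [0.1, -0.8, 0.1]
finger_gap: 0.0003
t 2.65 local [143.2 -48.2] z 63.4 yaw toolx in jig 90.0 F jig 0.0 -0.8 0.1 gap 0.00025700167759598656 q6 -1.69
```

```bash
python3 -m pendant '[{"xyz":[5,1,4],"spin":0,"fingers":1},{"xyz":[10,2,8],"spin":0,"fingers":1},{"xyz":[16,3,8],"spin":0,"fingers":1},{"xyz":[22,4,8],"spin":0,"fingers":1},{"xyz":[28,5,8],"spin":0,"fingers":1}]'; python3 st.py
python3 -m pendant '[{"xyz":[8,1,0],"spin":0,"fingers":1},{"xyz":[16,2,0],"spin":0,"fingers":1},{"xyz":[24,2,0],"spin":0,"fingers":1},{"xyz":[32,1,0],"spin":0,"fingers":1},{"xyz":[40,-1,0],"spin":0,"fingers":1}]'; python3 st.py
```

```text
t: 3.07
tcp_pos: [0.7286, 0.108, 0.0532]
orientation: [0.663, 0.749, -0.0, -0.0]
wrist_force: [-3.2, -4.0, -0.7]
finger_gap: -0.0006
t 3.0667 local [147.4 -19.8] z 53.2 yaw toolx in jig 90.0 F jig -3.7 -3.6 -0.7 gap -0.0006463229242531961 q6 -1.65
t: 3.48
tcp_pos: [0.7226, 0.1477, 0.0531]
orientation: [0.663, 0.749, -0.0, -0.0]
wrist_force: [0.1, -5.3, -1.3]
finger_gap: 0.0
t 3.4833 local [146.3  20.3] z 53.1 yaw toolx in jig 90.0 F jig -0.5 -5.3 -1.3 gap 4.637342249201305e-05 q6 -1.59
```

```bash
python3 -m pendant '[{"xyz":[8,-2,0],"spin":0,"fingers":1},{"xyz":[16,-5,0],"spin":0,"fingers":1},{"xyz":[23,-8,0],"spin":0,"fingers":1},{"xyz":[30,-12,0],"spin":0,"fingers":1},{"xyz":[37,-17,0],"spin":0,"fingers":1}]'; python3 st.py
python3 -m pendant '[{"xyz":[6,-5,0],"spin":0,"fingers":1},{"xyz":[12,-11,0],"spin":0,"fingers":1},{"xyz":[17,-17,0],"spin":0,"fingers":1},{"xyz":[21,-23,0],"spin":0,"fingers":1},{"xyz":[21,-23,0],"spin":0,"fingers":1}]'; python3 st.py
cat > look.py <<'E'
import sys
from loc import *
im,W,_,_=shot(sys.argv[1]); cv2.imwrite(f'pics/{sys.argv[2]}.png',cv2.resize(im['color'][130:330,220:520] if sys.argv[1]=='scene' else im['color'][150:350,180:480],None,fx=2.5,fy=2.5)); report(W,im['color'])
E
python3 look.py scene s2; python3 look.py side d2
```

```text
t: 3.9
tcp_pos: [0.7011, 0.1824, 0.0534]
orientation: [0.663, 0.749, 0.0, 0.0]
wrist_force: [1.2, -3.9, -0.8]
finger_gap: 0.0001
t 3.9 local [129.2  57.3] z 53.4 yaw toolx in jig 90.0 F jig 0.7 -4.0 -0.8 gap 9.201578263767039e-05 q6 -1.54
t: 4.32
tcp_pos: [0.6749, 0.2008, 0.0535]
orientation: [0.663, 0.749, 0.0, -0.0]
wrist_force: [-0.5, -0.8, -0.7]
finger_gap: 0.0003
t 4.3167 local [105.3  78.7] z 53.5 yaw toolx in jig 90.1 F jig -0.6 -0.8 -0.7 gap 0.00029123307739575973 q6 -1.51
board 9966 rect [-0.2 -3. ] [362.4 260.2] 0.3 pct [[-133.0, -132.0], [180.0, 123.0]]
red 0
jawtop 660 rect [-48.9  -4.2] [ 30.2 147.7] 0.2 pct [[-62.0, -76.0], [-35.0, 67.0]]
lever 273 rect [70.6 21.8] [101.1  20.2] 67.1 pct [[49.0, -26.0], [92.0, 66.0]]
  dir 71.0 mean [71.4 20.5]
batten 447 rect [-1.079e+02 -1.000e-01] [219.8  64.2] 90.0 pct [[-140.0, -100.0], [-76.0, 109.0]]
board 4743 rect [0.  0.1] [360.4 265.5] 0.4 pct [[-178.0, -127.0], [178.0, 131.0]]
red 0
jawtop 477 rect [-50.1   2.2] [ 27.8 144.8] 0.0 pct [[-63.0, -68.0], [-36.0, 73.0]]
lever 217 rect [73.  44.5] [129.7  13.1] 72.2 pct [[50.0, -11.0], [98.0, 106.0]]
  dir 71.1 mean [76.1 57.4]
batten 1203 rect [-100.6   14.1] [ 50.2 191.5] 0.2 pct [[-125.0, -79.0], [-76.0, 108.0]]
```

View pics/s2.png

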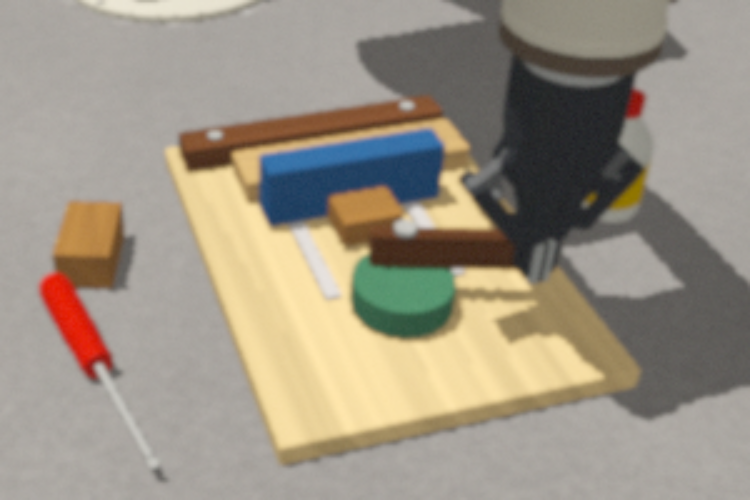

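The lever is now at about 71° of 90° (crop px (370,245)–(515,248)), and the fingers are on its forward side at (540,260). About 18° is left, so I move jig x by -27.

```bash
python3 -m pendant '[{"xyz":[1,-7,0],"spin":0,"fingers":1},{"xyz":[2,-14,0],"spin":0,"fingers":1},{"xyz":[3,-21,0],"spin":0,"fingers":1},{"xyz":[3,-27,0],"spin":0,"fingers":1},{"xyz":[3,-27,0],"spin":0,"fingers":1}]'; python3 st.py
python3 -m pendant '[{"xyz":[0,12,0],"spin":0,"fingers":1},{"xyz":[0,30,0],"spin":0,"fingers":1},{"xyz":[0,30,-35],"spin":0,"fingers":1},{"xyz":[0,30,-70],"spin":0,"fingers":1},{"xyz":[0,30,-100],"spin":0,"fingers":1}]';python3 st.py
python3 look.py side d3;python3 look.py scene s3
```

```text
t: 4.83
tcp_pos: [0.6479, 0.1997, 0.0535]
orientation: [0.663, 0.749, 0.0, -0.0]
wrist_force: [-0.7, 0.5, -0.3]
finger_gap: -0.0001
t 4.8333 local [78.4 80.9] z 53.5 yaw toolx in jig 90.0 F jig -0.6 0.6 -0.3 gap -0.00013333675545418113 q6 -1.51
t: 5.25
tcp_pos: [0.6786, 0.203, 0.1547]
orientation: [0.663, 0.749, -0.0, -0.0]
wrist_force: [0.2, 1.1, 0.1]
finger_gap: -0.0002
t 5.25 local [109.3  80.4] z 154.7 yaw toolx in jig 90.0 F jig 0.3 1.0 0.1 gap -0.00017988162419410518 q6 -1.51
board 6135 rect [ 0.3 -0.2] [360.1 265.8] 0.3 pct [[-177.0, -127.0], [178.0, 131.0]]
red 4 rect [ 58.1 116.7] [ 0.  10.9] 3.8 pct [[58.0, 111.0], [58.0, 122.0]]
jawtop 464 rect [-49.8   1.3] [146.1  27.6] 89.9 pct [[-63.0, -70.0], [-37.0, 72.0]]
lever 195 rect [59.8 59.6] [105.4  13.4] 88.3 pct [[53.0, 8.0], [67.0, 111.0]]
  dir 88.6 mean [59.9 63.6]
batten 1204 rect [-100.6   13.7] [ 50.2 192.7] 0.3 pct [[-125.0, -79.0], [-76.0, 108.0]]
board 10429 rect [ 0.5 -2.5] [360.5 260.8] 0.3 pct [[-132.0, -132.0], [179.0, 124.0]]
red 21 rect [ 58.5 117.2] [ 8.3 16. ] 8.9 pct [[54.0, 109.0], [62.0, 125.0]]
jawtop 661 rect [-48.   -4.1] [ 29.7 147.2] 0.7 pct [[-62.0, -77.0], [-35.0, 68.0]]
lever 361 rect [60.6 39.2] [134.   15.7] 89.4 pct [[54.0, -27.0], [68.0, 105.0]]
  dir -90.4 mean [63.8 40.5]
batten 444 rect [-1.08e+02 -1.00e-01] [219.9  64.5] 89.5 pct [[-140.0, -100.0], [-77.0, 109.0]]
```

View pics/s3.png

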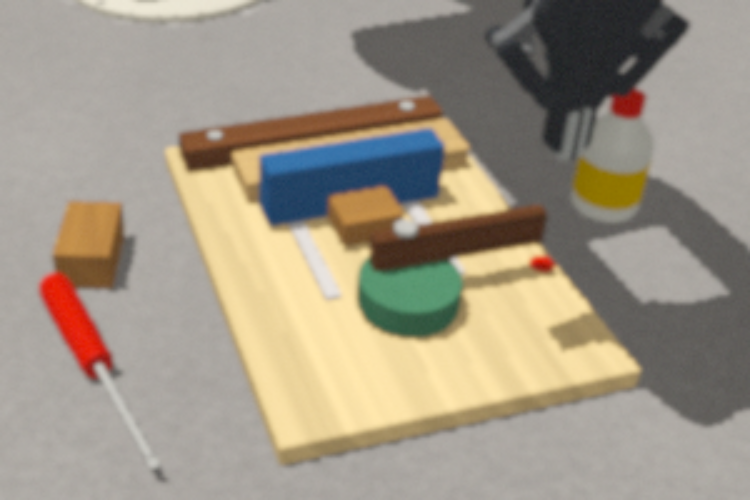

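The lever is square across the jig at about 89–90°, pointing at the red dot (crop (540,262)), and the jaw hasn't moved. Now I go over to the near side of the jaw.

```bash
python3 -m pendant '[{"xyz":[-13,-33,0],"spin":0,"fingers":1},{"xyz":[-26,-66,0],"spin":0,"fingers":1},{"xyz":[-39,-99,0],"spin":0,"fingers":1},{"xyz":[-52,-132,0],"spin":0,"fingers":1},{"xyz":[-65,-165,0],"spin":0,"fingers":1}]'
python3 -m pendant '[{"xyz":[-15,-36,0],"spin":0,"fingers":1},{"xyz":[-15,-36,0],"spin":0,"fingers":1},{"xyz":[-15,-36,30],"spin":0,"fingers":1},{"xyz":[-15,-36,60],"spin":0,"fingers":1},{"xyz":[-15,-36,60],"spin":0,"fingers":1}]' >/dev/null;python3 st.py
```

```text
t: 5.77
tcp_pos: [0.5208, 0.1179, 0.1525]
orientation: [0.663, 0.749, -0.0, -0.0]
wrist_force: [0.2, 0.0, 1.2]
finger_gap: -0.0004
t 6.1833 local [-94.4   0.4] z 88.6 yaw toolx in jig 90.0 F jig -1.6 -0.5 -1.0 gap -0.00013153058182580478 q6 -1.65
```

```bash
python3 -m pendant '[{"xyz":[0,0,15],"spin":0,"fingers":1},{"xyz":[0,0,32],"spin":0,"fingers":1},{"xyz":[0,0,32],"spin":0,"fingers":1},{"xyz":[0,5,32],"spin":0,"fingers":1},{"xyz":[0,10,32],"spin":0,"fingers":1}]';python3 st.py
python3 -m pendant '[{"xyz":[0,5,0],"spin":0,"fingers":1},{"xyz":[0,10,0],"spin":0,"fingers":1},{"xyz":[0,15,0],"spin":0,"fingers":1},{"xyz":[0,20,0],"spin":0,"fingers":1},{"xyz":[0,25,0],"spin":0,"fingers":1}]';python3 st.py
```

```text
t: 6.6
tcp_pos: [0.4998, 0.1008, 0.0628]
orientation: [0.663, 0.749, 0.0, 0.0]
wrist_force: [-0.2, 0.8, 0.0]
finger_gap: -0.0
t 6.6 local [-80.6   0.4] z 62.8 yaw toolx in jig 90.0 F jig -0.1 0.8 0.0 gap -2.201646619141299e-05 q6 -1.64
t: 7.02
tcp_pos: [0.5241, 0.1038, 0.0614]
orientation: [0.663, 0.749, -0.0, -0.0]
wrist_force: [-2.6, -0.2, 2.9]
finger_gap: -0.0
t 7.0167 local [-56.    0.5] z 61.4 yaw toolx in jig 90.0 F jig -2.6 0.2 2.9 gap -3.6856898113011906e-05 q6 -1.64
```

```bash
python3 -m pendant '[{"xyz":[0,3,0],"spin":0,"fingers":1},{"xyz":[0,6,0],"spin":0,"fingers":1},{"xyz":[0,9,0],"spin":0,"fingers":1},{"xyz":[0,12,0],"spin":0,"fingers":1},{"xyz":[0,14,0],"spin":0,"fingers":1}]';python3 st.py; python3 look.py side d4 | grep -E "jaw|lever|dir"; python3 look.py scene s4| grep -E "jaw|lever|dir"
```

```text
t: 7.43
tcp_pos: [0.5367, 0.1053, 0.0611]
orientation: [0.663, 0.749, -0.001, -0.001]
wrist_force: [-25.9, -4.1, 18.6]
finger_gap: 0.0002
t 7.4333 local [-43.4   0.5] z 61.1 yaw toolx in jig 90.0 F jig -26.2 -0.9 18.6 gap 0.0001506337863880638 q6 -1.64
jawtop 183 rect [-16.9 -37.2] [25.1 76.2] 0.1 pct [[-29.0, -73.0], [-4.0, 0.0]]
lever 200 rect [59.1 46.7] [128.8  13.6] 88.1 pct [[54.0, 6.0], [67.0, 110.0]]
  dir 88.7 mean [59.8 63.1]
jawtop 702 rect [-16.1  -4.8] [ 30.4 146.5] 0.7 pct [[-28.0, -77.0], [-1.0, 66.0]]
lever 413 rect [14.6 39.8] [134.6 107. ] 89.5 pct [[-37.0, -27.0], [68.0, 104.0]]
  dir -92.4 mean [61.1 41.5]
```

Force climbed to 26 N, which suggests contact with the cam. I'll back off straight away, lift clear and measure.

```bash
python3 -m pendant '[{"xyz":[0,-8,0],"spin":0,"fingers":1},{"xyz":[0,-20,0],"spin":0,"fingers":1},{"xyz":[0,-28,0],"spin":0,"fingers":1},{"xyz":[0,-30,-35],"spin":0,"fingers":1},{"xyz":[0,-30,-70],"spin":0,"fingers":1}]' >/dev/null
python3 -m pendant '[{"xyz":[-30,-10,-30],"spin":0,"fingers":1},{"xyz":[-60,-20,-60],"spin":0,"fingers":1},{"xyz":[-90,-40,-60],"spin":0,"fingers":1},{"xyz":[-120,-60,-60],"spin":0,"fingers":1},{"xyz":[-120,-60,-60],"spin":0,"fingers":1}]' >/dev/null; python3 st.py
python3 look.py side d5; python3 look.py scene s5
```

```text
t 8.3667 local [-134.8 -123.3] z 192.0 yaw toolx in jig 89.9 F jig -1.1 0.7 -0.3 gap -0.00039320064504982043 q6 -1.92
board 5165 rect [-0.2 -0.2] [360.3 265.2] 0.4 pct [[-177.0, -128.0], [178.0, 131.0]]
red 4 rect [ 58.2 117.3] [9.7 1.8] 81.7 pct [[58.0, 113.0], [60.0, 122.0]]
jawtop 368 rect [-17.1   0.1] [ 25.2 148. ] 0.2 pct [[-29.0, -71.0], [-4.0, 73.0]]
lever 203 rect [42.6 39. ] [133.9  75. ] 47.3 pct [[53.0, 6.0], [67.0, 110.0]]
  dir 87.7 mean [59.3 62.2]
batten 70 rect [-102.5   12.9] [ 49.6 193. ] 1.5 pct [[-126.0, -83.0], [-76.0, 109.0]]
board 9932 rect [ 0.8 -2.6] [360.1 260.8] 0.3 pct [[-133.0, -132.0], [179.0, 124.0]]
red 15 rect [ 58.  115.5] [11.4  7.2] 67.8 pct [[54.0, 109.0], [63.0, 121.0]]
jawtop 747 rect [-16.8  -3.2] [ 30.7 148.9] 0.3 pct [[-30.0, -77.0], [-2.0, 68.0]]
lever 377 rect [60.9 39.3] [133.4  15.4] 89.6 pct [[55.0, -26.0], [68.0, 104.0]]
  dir -90.7 mean [63.6 40.1]
batten 384 rect [-107.3    5.3] [ 64.5 207.9] 0.1 pct [[-138.0, -84.0], [-76.0, 109.0]]
```

View pics/s5.png

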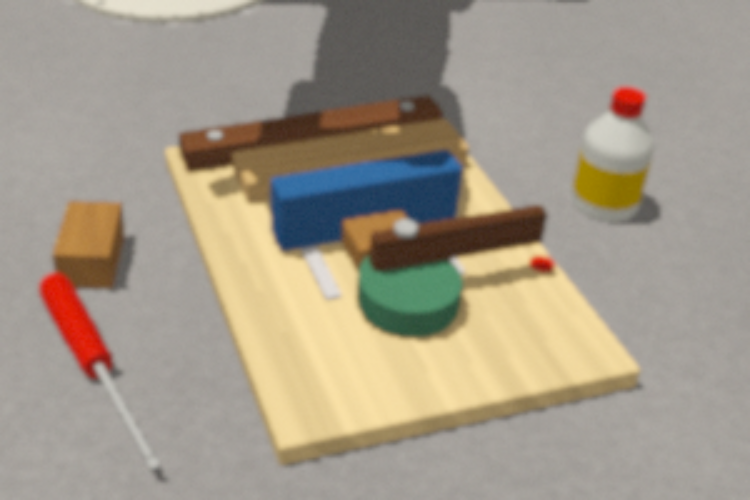

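View pics/d5.png

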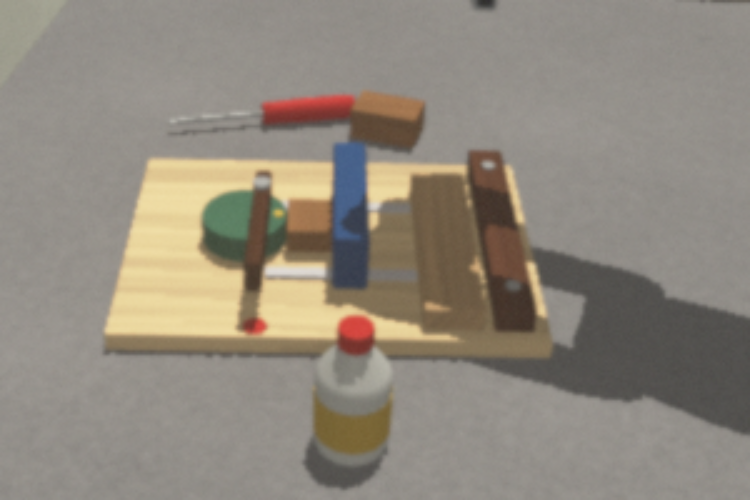

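Everything else is where it was. Measured jaw travel is about 33 mm, which is marginal against 33.5, though the firm stop says it's home. I'll check the nose-to-cam gap and the jaw faces more precisely by depth, before and after.

```bash
python3 - <<'E'
from loc import *
def prof(n,W,C):
    P=L(W.reshape(-1,3)); z=W[...,2].ravel()*1000; c=C.reshape(-1,3).astype(int);b,g,r=c.T
    def q(m,col=0,pc=(2,50,98)): return m.sum(),np.percentile(P[m][:,col],pc).round(1) if m.sum()>3 else None
    bl=(b>r+40)&(b>g+20)&(abs(P[:,1])<60)&(abs(P[:,0])<100)
    print(n,'jaw top',q(bl&(z>72)&(z<80)),'upright face z30-68',q(bl&(z>30)&(z<68)))
    y=abs(P[:,1])<15
    w=y&(r>g+25)&(g>b)&(P[:,0]>-40)&(P[:,0]<55)
    print('  nose z>26',q(w&(z>28)&(z<70)&(r>60)),'z',np.percentile(z[w&(z>28)&(z<70)],[5,50,95]).round() )
    gr=(g>r+15)&(g>b+5)&(abs(P[:,1])<40)&(P[:,0]>0)&(P[:,0]<150)&(z>25)&(z<52)
    print('  cam x',q(gr&y),'cam all',q(gr),'y',q(gr,1))
for n in('scene','side'):
    prof(n+' start',np.load(n+'W.npy'),np.load(n+'C.npy'))
    Ws=[]
    for i in range(4): im,W,_,_=shot(n); Ws.append(W)
    prof(n+' now',np.nanmedian(Ws,0),im['color'])
print(robot.read_state()['t'])
E
```

```text
scene start jaw top (np.int64(514), array([-61.3, -45.9, -35.2])) upright face z30-68 (np.int64(648), array([-39. , -36.7, -34.4]))
  nose z>26 (np.int64(237), array([-35.7, -10.6,   5.1])) z [38. 46. 47.]
  cam x (np.int64(119), array([18. , 44.8, 92.9])) cam all (np.int64(587), array([20.7, 63.9, 93.4])) y (np.int64(587), array([-39.4, -24.2,  -2.1]))
scene now jaw top (np.int64(581), array([-29.3, -13.3,  -2.7])) upright face z30-68 (np.int64(676), array([-4.5, -3.3, -2.1]))
  nose z>26 (np.int64(101), array([-3.2,  7.5, 20.2])) z [45. 46. 47.]
  cam x (np.int64(429), array([ 65.6,  98.6, 112.7])) cam all (np.int64(988), array([ 61.8,  92.7, 112.4])) y (np.int64(988), array([-38.6,  -8.9,  30. ]))
side start jaw top (np.int64(381), array([-62.3, -49.5, -37. ])) upright face z30-68 (np.int64(0), None)
  nose z>26 (np.int64(138), array([-32.5, -15.2,   3.5])) z [43. 45. 47.]
  cam x (np.int64(59), array([21.3, 30.3, 79.4])) cam all (np.int64(121), array([21.4, 32.8, 77.6])) y (np.int64(121), array([-32.8,   0.6,  20.2]))
side now jaw top (np.int64(298), array([-29. , -15.4,  -4.4])) upright face z30-68 (np.int64(0), None)
  nose z>26 (np.int64(140), array([ 0.7, 18.8, 36.7])) z [44. 45. 46.]
  cam x (np.int64(169), array([ 41.7,  86.4, 108.6])) cam all (np.int64(340), array([ 42.8,  84.7, 107.7])) y (np.int64(340), array([-30.1,   5.4,  35.4]))
8.8667
```

Travel reads 33.3 mm, but the nose edge (~37) meets the cam edge (38), so the jaw seems to have started a few mm forward. Since that margin is thin, I'll confirm with a second gentle push in 1 mm steps. It should stop at the same TCP position (~-43.4).

```bash
python3 -m pendant '[{"xyz":[30,15,0],"spin":0,"fingers":1},{"xyz":[60,30,0],"spin":0,"fingers":1},{"xyz":[90,45,0],"spin":0,"fingers":1},{"xyz":[122,62,0],"spin":0,"fingers":1},{"xyz":[122,62,30],"spin":0,"fingers":1}]'>/dev/null
python3 -m pendant '[{"xyz":[0,0,30],"spin":0,"fingers":1},{"xyz":[0,0,60],"spin":0,"fingers":1},{"xyz":[0,0,85],"spin":0,"fingers":1},{"xyz":[0,0,98],"spin":0,"fingers":1},{"xyz":[0,0,98],"spin":0,"fingers":1}]'>/dev/null; python3 st.py
```

```text
t 9.7 local [-72.1   3. ] z 60.2 yaw toolx in jig 90.1 F jig -0.2 0.7 0.3 gap -9.259502793418295e-05 q6 -1.64
```

Now to -46, staying short of the earlier stop, then in fine steps.

```bash
python3 -m pendant '[{"xyz":[0,6,0],"spin":0,"fingers":1},{"xyz":[0,12,0],"spin":0,"fingers":1},{"xyz":[0,18,0],"spin":0,"fingers":1},{"xyz":[0,23,0],"spin":0,"fingers":1},{"xyz":[0,26,0],"spin":0,"fingers":1}]'>/dev/null; python3 st.py
python3 -m pendant '[{"xyz":[0,0.5,0],"spin":0,"fingers":1},{"xyz":[0,1,0],"spin":0,"fingers":1}]'>/dev/null; python3 st.py
```

```text
t 10.1167 local [-43.5   2.4] z 64.0 yaw toolx in jig 90.0 F jig -16.2 0.1 9.6 gap 7.131995615534885e-05 q6 -1.64
t 10.2833 local [-43.7   2.5] z 63.5 yaw toolx in jig 90.1 F jig -8.3 -0.3 6.9 gap -0.00014801138779705744 q6 -1.64
```

It stops at the same spot (-43.5 against -43.4) at 8–16 N, well over the 2.5 N of rubbing, so the jaw is resting on the cam. I'll retreat and do a last check.

```bash
python3 -m pendant '[{"xyz":[0,-8,0],"spin":0,"fingers":1},{"xyz":[0,-20,0],"spin":0,"fingers":1},{"xyz":[0,-28,0],"spin":0,"fingers":1},{"xyz":[0,-30,-35],"spin":0,"fingers":1},{"xyz":[0,-30,-70],"spin":0,"fingers":1}]' >/dev/null
python3 -m pendant '[{"xyz":[-30,-10,-30],"spin":0,"fingers":1},{"xyz":[-60,-20,-60],"spin":0,"fingers":1},{"xyz":[-90,-40,-60],"spin":0,"fingers":1},{"xyz":[-120,-60,-60],"spin":0,"fingers":1},{"xyz":[-120,-60,-60],"spin":0,"fingers":1}]' >/dev/null; python3 st.py
python3 look.py side d6|grep -E "jaw|lever|dir|batten"; python3 look.py scene s6|grep -E "jaw|lever|dir|batten"
python3 -c "
from station import robot
robot.hand_in()"
```

```text
t 11.1167 local [-136.  -121.3] z 194.1 yaw toolx in jig 89.9 F jig -0.5 1.8 0.1 gap 6.4159576459543e-05 q6 -1.91
jawtop 377 rect [-16.8  -0.8] [150.5  25.3] 89.9 pct [[-29.0, -72.0], [-4.0, 73.0]]
lever 199 rect [59.8 56.9] [107.   13.3] 88.5 pct [[54.0, 7.0], [67.0, 110.0]]
  dir 88.8 mean [59.9 63.9]
batten 77 rect [-102.5   12.9] [ 49.8 190.8] 1.7 pct [[-126.0, -82.0], [-75.0, 106.0]]
jawtop 748 rect [-16.6  -3.2] [ 31.1 148.6] 0.3 pct [[-31.0, -77.0], [-2.0, 69.0]]
lever 377 rect [60.5 39.4] [ 15.7 133.2] 0.3 pct [[54.0, -26.0], [68.0, 105.0]]
  dir -90.7 mean [63.6 39.6]
batten 360 rect [-106.9    1.1] [ 65.3 217.4] 0.5 pct [[-139.0, -84.0], [-76.0, 108.0]]
the job is handed in; nothing more can be done
```

The clamp is open and the job is handed in at about 11 s. With shut fingers I pushed the lever round past the forward end to the red dot, then pushed the blue jaw forward onto the cam.

- **Lever:** at the last check it lay within about 1–2° of square across the jig, measured from both cameras.
- **Jaw, one check that disagrees:** the cameras show only about 33.3 mm of travel, just under the 33.5 mm mark. I take this to mean the jaw started 2–3 mm forward. The nose edge measured about 37 mm against the cam edge at 38 mm. A second gentle push stopped at the same place (-43.5 mm against -43.4 mm) at 8–16 N, well over the 2.5 N of rubbing, so I judge it to be home.
- **Forces:** the highest wrist force I read was about 26 N sideways and 19 N upwards together, roughly 32 N in all. That was at the end of the first jaw push and is close to the 35 N limit. I only read the force at the end of each move, so a short peak in between could have been missed.
- **Other things:** the batten measured within about 2 mm of its start in the side view, though partly in shadow. The glue bottle, offcut and screwdriver looked unmoved by eye. The robot is clear of everything.

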